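# Set the road for the train on the model railway

### The job

Set the road for the next train: with closed fingertips, gently press down the push plunger at the tunnel portal, then the one at the bridge, then the one at the signal cabin, each until it is fully home. They stay down by themselves, so do not press one before its turn, do not pull any up, and leave the water tower's plunger as it is. Do not pick up or shift the train, the trees or anything else lying about, and finish with the hand clear.

Things in the scene. Friction and masses are not known exactly. Their poses are not given: they have to be found in the camera images.
- tunnel: Fixed scenery board, 130 (x) by 120 (y) by 6 mm thick, carrying a concrete tunnel portal, 106 wide and 85 high, with an open arch right through it (sizes in mm, heights above the table) on its far half (own x +2 to +62 mm). Origin: centre of the board's underside, on the table; z up. Its push plunger is centred at own x -36, y -24 mm. The boards stand in any order, left to right, and somewhat turned
- bridge: Fixed scenery board, 130 (x) by 120 (y) by 6 mm thick, carrying a short dark truss bridge span, 116 long and 89 high, on one stone pier (sizes in mm, heights above the table) on its far half (own x +2 to +62 mm). Origin: centre of the board's underside, on the table; z up. Its push plunger is centred at own x -36, y -24 mm. The boards stand in any order, left to right, and somewhat turned
- cabin: Fixed scenery board, 130 (x) by 120 (y) by 6 mm thick, carrying a small signal cabin with a row of windows, pitched roof and chimney, 82 wide and 84 high (sizes in mm, heights above the table) on its far half (own x +2 to +62 mm). Origin: centre of the board's underside, on the table; z up. Its push plunger is centred at own x -36, y -24 mm. The boards stand in any order, left to right, and somewhat turned
- tower: Fixed scenery board, 130 (x) by 120 (y) by 6 mm thick, carrying a round water tank with conical roof on four legs, 60 wide and 93 high (sizes in mm, heights above the table) on its far half (own x +2 to +62 mm). Origin: centre of the board's underside, on the table; z up. Its push plunger is centred at own x -36, y -24 mm. The boards stand in any order, left to right, and somewhat turned
- tunnel_cap (a point): Centre of the top face of the push plunger of the tunnel portal, moving with it; 46 mm above the table when the joint reads 0, 36 mm when the plunger is fully home. The cap is a flat black disc 28 mm across and 8 mm thick on a thin stem, over a grey socket 44 mm square whose top is 20 mm above the table. All four plungers look alike
- tunnel_plunger (a joint): How far the plunger of the tunnel portal is pushed down, m: starts up, between 0 and 0.002; 0.010 is fully home; negative when pulled up. It resists with about 3 N of friction, has no spring and stays where it is left. Once it is home the cap alone still gives, by up to 6 mm more, on a spring of its own (5 N rising to 14 N), and comes back when let go; beyond that it is hard
- bridge_cap (a point): Centre of the top face of the push plunger of the bridge, moving with it; 46 mm above the table when the joint reads 0, 36 mm when the plunger is fully home. The cap is a flat black disc 28 mm across and 8 mm thick on a thin stem, over a grey socket 44 mm square whose top is 20 mm above the table. All four plungers look alike
- bridge_plunger (a joint): How far the plunger of the bridge is pushed down, m: starts up, between 0 and 0.002; 0.010 is fully home; negative when pulled up. It resists with about 3 N of friction, has no spring and stays where it is left. Once it is home the cap alone still gives, by up to 6 mm more, on a spring of its own (5 N rising to 14 N), and comes back when let go; beyond that it is hard
- cabin_cap (a point): Centre of the top face of the push plunger of the signal cabin, moving with it; 46 mm above the table when the joint reads 0, 36 mm when the plunger is fully home. The cap is a flat black disc 28 mm across and 8 mm thick on a thin stem, over a grey socket 44 mm square whose top is 20 mm above the table. All four plungers look alike
- cabin_plunger (a joint): How far the plunger of the signal cabin is pushed down, m: starts up, between 0 and 0.002; 0.010 is fully home; negative when pulled up. It resists with about 3 N of friction, has no spring and stays where it is left. Once it is home the cap alone still gives, by up to 6 mm more, on a spring of its own (5 N rising to 14 N), and comes back when let go; beyond that it is hard
- tower_cap (a point): Centre of the top face of the push plunger of the water tower, moving with it; 46 mm above the table when the joint reads 0, 36 mm when the plunger is fully home. The cap is a flat black disc 28 mm across and 8 mm thick on a thin stem, over a grey socket 44 mm square whose top is 20 mm above the table. All four plungers look alike
- tower_plunger (a joint): How far the plunger of the water tower is pushed down, m: starts up, between 0 and 0.002; 0.010 is fully home; negative when pulled up. It resists with about 3 N of friction, has no spring and stays where it is left. Once it is home the cap alone still gives, by up to 6 mm more, on a spring of its own (5 N rising to 14 N), and comes back when let go; beyond that it is hard
- pine_a: Loose model pine, 26 mm wide, 60 mm high, standing on the tunnel board beside the plunger (near own x -36, y +38 mm). Origin: centre of its underside. Leave it alone
- pine_b: Loose model pine, 26 mm wide, 60 mm high, standing on the cabin board beside the plunger (near own x -36, y +38 mm). Origin: centre of its underside. Leave it alone
- boulder: Loose model boulder, 24 by 20 by 23 mm high, standing on the bridge board beside the plunger (near own x -36, y +38 mm). Origin: centre of its underside. Leave it alone
- weight: Loose brass weight, 20 mm across, 28 mm high, standing on the water tower board beside the plunger (near own x -36, y +38 mm). Origin: centre of its underside. Leave it alone
- locomotive: Loose model steam locomotive, 152 mm long (y), 55 mm high, on the track beyond the boards. Origin: centre of its underside. Leave it alone
- boxcar: Loose model box wagon, 138 mm long (y), 53 mm high, on the same track. Origin: centre of its underside. Leave it alone
- screwdriver: Loose screwdriver, 150 mm long, lying on the table on the robot's side of the boards. Leave it alone
- glue: Loose white glue bottle, 32 mm across, 75 mm high, standing on the robot's side of the boards. Origin: centre of its underside. Leave it alone

How it is judged:
On the way, in this order (a step that is already met when the one before it is completed fails the run):
1. the tunnel portal's plunger is pushed home (at least 7 mm down) (value of joint tunnel_plunger above 0.007 m), for 0.1 s.
2. the bridge's plunger is pushed home (at least 7 mm down) (value of joint bridge_plunger above 0.007 m), for 0.1 s.
3. the signal cabin's plunger is pushed home (at least 7 mm down) (value of joint cabin_plunger above 0.007 m), for 0.1 s.
At the end, for the whole second after the job is handed in: The plungers of the tunnel portal, bridge and signal cabin are each at least 7 mm down (of 10), the water tower's is still up (less than 3.5 mm down, not pulled up by 3 mm), and every loose thing is within 15 mm of where it started (value of joint each of tunnel_plunger, bridge_plunger, cabin_plunger above 0.007 m and value of joint tower_plunger between -0.003 and 0.0035 m and distance of each of pine_a, pine_b, boulder, weight, locomotive, boxcar, screwdriver, glue from where it was at the start of the episode below 0.015 m); the robot touches nothing.
It fails at once if a plunger is pushed (more than 3.5 mm down) before the one before it is home ((value of joint bridge_plunger above 0.0035 m and value of joint tunnel_plunger below 0.007 m) or (value of joint cabin_plunger above 0.0035 m and value of joint bridge_plunger below 0.007 m)).
It fails at once if the water tower's plunger is pushed (more than 3.5 mm down) (value of joint tower_plunger above 0.0035 m).
It fails at once if a plunger is pulled up (3 mm) (value of joint any of tunnel_plunger, bridge_plunger, cabin_plunger, tower_plunger below -0.003 m).
It fails at once if a plunger, its landmark or its board is pressed hard (over 30 N) (contact force between any of tunnel, bridge, cabin, tower and anything else above 30 N).
It fails at once if a loose thing is lifted or moved by more than 15 mm (distance of any of pine_a, pine_b, boulder, weight, locomotive, boxcar, screwdriver, glue from where it was at the start of the episode above 0.015 m).
It also fails if it takes over 45 s, if anything falls off the work surface, if the arm or the gripper's body presses on something with over 40 N, if the wrist force passes 120 N, or if a joint passes its speed limit or range.

### The arm

A 6-joint arm with a two-finger parallel gripper is mounted at the origin on the work surface. World frame = base frame: x ahead of the robot, y to its left, z up, the work surface at z = 0. Lengths are in m, angles in rad, forces in N, time in s.
With the tool pointing down it reaches from about 0.3 to 0.75 m from the base axis. Payload 8.5 kg.
Tool frame: the origin (TCP) lies on the centre line of the jaws, within the pads' length; the fingertips stand 19 mm ahead of it and the grasp point (between the pads) is the TCP (arm.nose_length is the distance from the TCP to the fingertips, in m); z points along the fingers, y is the direction in which the jaws open and shut (so a half turn about z gives the same grasp; the last joint's range is limited). The gripper opens to 88 mm and grips with 3 to 60 N. Pads are 18 mm wide; open, the fingers measure 123 mm over their backs; the gripper's body (75 mm by 187 mm) begins 45 mm behind the grasp point.
Start: joints at [0.886, 0.381, 1.297, -0, 1.464, -0.215], TCP at [0.249, 0.49, 0.258] pointing down, gripper open.
Joint ranges: [-3.11, 3.11], [-0.89, 2.33], [0.22, 2.48], [-1.42, 4.56], [0.17, 2.85], [-2.88, 2.88]. Speed limits (rad/s): [2.39, 2.39, 3.14, 3.14, 3.14, 3.14].

### API

Orientations are given as a unit quaternion [x, y, z, w].
In Python, from plant import arm gives the robot as it stands. Calls block until the motion is done:
- arm.move_pose(position, orientation): joint-space move of the TCP to a pose.
- arm.movel(position, v=0.15, attitude=None, contact_N=None): straight line of the TCP; attitude=None keeps the orientation; v is the mean speed in m/s. With contact_N (N) it stops when the force on the tool has changed by that much, and returns True; else False.
- arm.set_joints(angles): joint-space move.
- arm.ungrasp() and arm.close_gripper(squeeze=None): open the fingers fully, or close them until they stop; squeeze is the grip in N (None keeps the last).
- arm.wait(seconds).
- arm.inverse_kinematics(position, orientation): joint angles nearest the present ones, or None.
- arm.observe(): the state.
- arm.snapshot(name): name is "side" or "top" or "wrist"; returns a dict with "image" (420x560x3 uint8, red, green, blue), "depth" (420x560 float32, m along the optical axis (not along the pixel's ray), 0 where there is no reading), "vfov" (degrees; the focal length in pixels is half the picture's height over the tangent of half this angle, whatever the lens; pixels are square), "cx", "cy" (the principal point, pixels), "T" (4x4, takes a point from camera to world coordinates); the wrist camera has in their place "tool_from_camera" (4x4, takes a point from camera to tool coordinates, whose origin is the TCP and whose axes are the flange's). Camera axes: x right, y down, z forward; pixel columns grow to the right and rows downward; lengths in m; the calibration is good to about 2 mm. A picture is of the moment at which its call begins: read the wrist's pose just before it.
A pose or a line that the arm cannot do raises arm.Unreachable and nothing moves.
- arm.finish_job(): hands the job in, once; it reports no verdict.
Trained networks look in a picture, given as the dict that the camera call returned (one of the last four; its "shot" number tells which), for a name from the list of things; names that differ only in an ending like _2 or _b are one class to them, and where a whole thing is asked for, a point or a joint stands for the part that bears it (a point fixed in the world has none). Each returns a list of dicts, best first, with "p" (0 to 1); they miss things now and then, are a little off and sometimes report something else, mostly with a low value. They report only what shows in the picture. A call takes as long as a camera call.
- arm.boxes_of(picture, name): "at" ([x, y, z] in m, in the coordinates of the camera as it stood for that picture, good to about 4 mm: the middle of the surface that is visible of it).
- arm.silhouettes(picture, name): "pixels" (420x560 bool, what is visible of it).
The state is a dict: "t": time; "q": joint angles; "qd": joint speeds; "joint_efforts": joint torques, N m; "ee_pos": TCP position; "ee_rot": TCP orientation; "wrist_force": force on the tool from outside, world axes, zero at the start; "wrist_torque": the same for the moment, N m; "width": opening from 0.0 (shut) to 1.0 (fully open).
Only numpy, scipy, OpenCV 4.12 (cv2) and the standard library are available. Lean on these libraries where they do the work, as an engineer would, in place of code of your own. Each camera call takes 0.05 s, during which the arm holds its last target. There are 200 camera calls.

## Working session

There is one attempt and no reset: what is moved stays moved. The work goes in short steps, each a Python script; the robot and the scene stay as the last script left them, time stands still between calls to the robot, and variables do not carry over. Pictures are saved under pics/ and viewed, about 8 in all and at most 12, crops included, and the job is handed in when it is done.

```bash
mkdir -p pics; cat > h.py <<'E'
import numpy as np, cv2
from plant import arm
def world(s,u,v,d,T):
    f=210/np.tan(np.radians(s["vfov"])/2)
    p=np.stack([(u-s["cx"])/f*d,(v-s["cy"])/f*d,d,np.ones_like(d)],-1)
    return (p@T.T)[...,:3]
E
python3 - <<'E'
from h import *
o=arm.observe();print(o["t"],o["ee_pos"],o["ee_rot"],o["wrist_force"])
for n in ("top","side"):
    s=arm.snapshot(n)
    cv2.imwrite(f"pics/{n}1.png",s["image"][...,::-1]); np.savez(f"{n}1.npz",**{k:v for k,v in s.items()})
    for k in ("tunnel","bridge","cabin","tower","tunnel_cap","pine_a","glue"):
        for b in arm.boxes_of(s,k)[:5]:
            print(n,k,round(b["p"],2),(s["T"]@np.r_[b["at"],1])[:3].round(3))
E
```

```text
0.0 [0.24884268 0.49022517 0.25714475] [ 2.32749809e-01  9.72536394e-01 -6.30897691e-04 -2.99837229e-04] [-0.09552323  0.09984817  0.71321347]
top tunnel 0.76 [ 0.513 -0.344  0.03 ]
top cabin 0.72 [ 0.558 -0.09   0.015]
top tower 0.94 [0.496 0.322 0.006]
top tower 0.72 [0.562 0.08  0.003]
top tower 0.32 [0.523 0.057 0.046]
top tunnel_cap 0.66 [ 0.468 -0.373  0.048]
top pine_a 0.54 [ 0.466 -0.307  0.036]
top glue 0.56 [0.424 0.156 0.05 ]
side tunnel 0.79 [ 0.508 -0.358  0.029]
side tunnel 0.71 [ 0.524 -0.126  0.043]
side bridge 0.84 [0.569 0.07  0.022]
side cabin 0.93 [ 0.56  -0.102  0.024]
side cabin 0.63 [0.522 0.05  0.049]
side tower 0.93 [0.492 0.319 0.018]
side tunnel_cap 0.51 [ 0.466 -0.374  0.045]
side pine_a 0.71 [ 0.463 -0.315  0.035]
side pine_a 0.63 [ 0.467 -0.374  0.045]
side pine_a 0.54 [ 0.514 -0.057  0.032]
side pine_a 0.45 [ 0.527 -0.124  0.049]
side glue 0.6 [0.413 0.156 0.041]
```

View pics/top1.png

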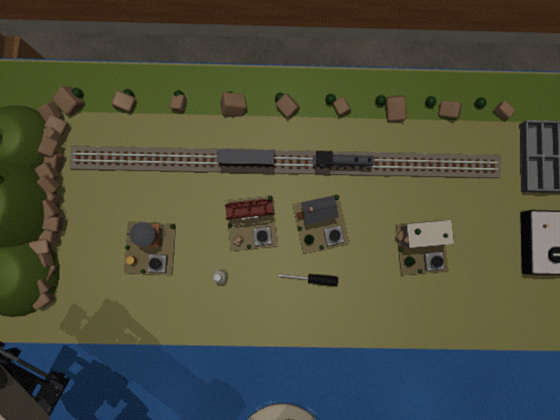

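View pics/side1.png

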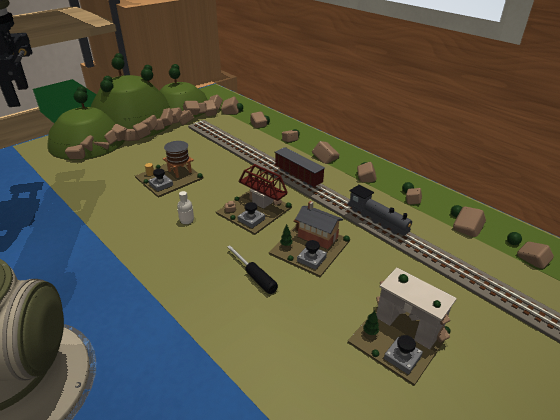

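The top view shows, from left to right, the tower (cap at 157,264), bridge (263,237), cabin (334,237) and tunnel (437,262). The side view agrees, with pines beside the cabin and tunnel plungers. The networks' tower and tunnel duplicates at those spots are wrong. Next I measure the caps from depth.

```bash
python3 - <<'E'
from h import *
V,U=np.mgrid[0:420,0:560]
rough=dict(tunnel=(.467,-.373),bridge=(.523,.053),cabin=(.526,-.125),tower=(.45,.30))
for n in ("top","side"):
    s=dict(np.load(n+"1.npz"));P=world(s,U,V,s["depth"].astype(float),s["T"])
    ok=s["depth"]>0
    for k,c in rough.items():
        m=ok&(np.hypot(P[...,0]-c[0],P[...,1]-c[1])<.03)&(P[...,2]>.038)&(P[...,2]<.055)
        q=P[m]; 
        if len(q)<5: print(n,k,len(q));continue
        m2=ok&(np.hypot(P[...,0]-c[0],P[...,1]-c[1])<.04)&(P[...,2]>.013)&(P[...,2]<.025)
        r=cv2.minAreaRect(P[m2][:,:2].astype(np.float32)*1000) if m2.sum()>5 else None
        print(n,k,m.sum(),q.mean(0).round(4),"mid",((q.min(0)+q.max(0))/2).round(4),"ext",np.ptp(q,0).round(3), "z",np.median(q[:,2]).round(4),"socket",np.round(r[0]),np.round(r[1]),round(r[2]))
for k in ("tunnel","bridge","cabin"):
    p=np.r_[rough[k],.2]
    for yaw in (-.1,.1):
      for Q in ([1,0,0,0],[0,1,0,0]):
        j=arm.inverse_kinematics(p,Q)
      	
        if yaw>0: print(k,Q,None if j is None else np.round(j,2))
E
```

```text
top tunnel 105 [ 0.4713 -0.3747  0.0464] mid [ 0.4718 -0.3757  0.0455] ext [0.027 0.027 0.014] z 0.0465 socket [ 473. -367.] [55. 60.] 7
top bridge 99 [0.5256 0.0558 0.0461] mid [0.5259 0.0559 0.045 ] ext [0.025 0.025 0.013] z 0.0464 socket [525.  61.] [45. 54.] 5
top cabin 99 [ 0.5307 -0.1226  0.0463] mid [ 0.5305 -0.1228  0.0456] ext [0.027 0.025 0.012] z 0.0461 socket [ 530. -115.] [47. 62.] 16
top tower 104 [0.453  0.3147 0.0456] mid [0.4529 0.3149 0.0457] ext [0.024 0.027 0.01 ] z 0.0457 socket [454. 315.] [42. 47.] 1
side tunnel 257 [ 0.4664 -0.3746  0.045 ] mid [ 0.4685 -0.3739  0.0433] ext [0.029 0.026 0.01 ] z 0.0455 socket [ 466. -367.] [47. 58.] 8
side bridge 102 [0.5212 0.0557 0.0446] mid [0.5222 0.0585 0.0435] ext [0.026 0.03  0.01 ] z 0.0452 socket [523.  58.] [45. 46.] 7
side cabin 141 [ 0.5261 -0.1225  0.0448] mid [ 0.5281 -0.1204  0.0437] ext [0.028 0.028 0.011] z 0.0454 socket [ 527. -122.] [47. 45.] 13
side tower 78 [0.4492 0.3137 0.0443] mid [0.4497 0.3145 0.0436] ext [0.027 0.027 0.01 ] z 0.0449 socket [451. 315.] [44. 45.] 88
tunnel [1, 0, 0, 0] [-0.87  0.51  1.26 -0.    1.38  0.7 ]
tunnel [0, 1, 0, 0] [-0.87  0.51  1.26 -0.    1.38 -2.44]
bridge [1, 0, 0, 0] [-0.12  0.39  1.46 -0.    1.29  1.45]
bridge [0, 1, 0, 0] [-0.12  0.39  1.46 -0.    1.29 -1.7 ]
cabin [1, 0, 0, 0] [-0.45  0.41  1.42 -0.    1.31  1.12]
cabin [0, 1, 0, 0] [-0.45  0.41  1.42 -0.    1.31 -2.02]
```

```bash
cat >> h.py <<'E'
from scipy.spatial.transform import Rotation as R
C=dict(tunnel=(.469,-.3745,5),bridge=(.524,.056,6),cabin=(.5285,-.1225,13))
def quat(t): return (R.from_euler("z",t,degrees=True)*R.from_quat([1,0,0,0])).as_quat()
def look(k,tag):
    """wrist picture -> refined cap centre"""
    o=arm.observe(); s=arm.snapshot("wrist")
    T=np.eye(4);T[:3,:3]=R.from_quat(o["ee_rot"]).as_matrix();T[:3,3]=o["ee_pos"]
    T=T@s["tool_from_camera"]
    V,U=np.mgrid[0:420,0:560];P=world(s,U,V,s["depth"].astype(float),T)
    c=C[k]; m=(s["depth"]>0)&(np.hypot(P[...,0]-c[0],P[...,1]-c[1])<.025)&(P[...,2]>.03)&(P[...,2]<.055)
    q=P[m]; cv2.imwrite(f"pics/{tag}.png",s["image"][...,::-1])
    if len(q)<50: print("few",len(q)); return s,None
    zt=np.percentile(q[:,2],80); q=q[q[:,2]>zt-.004]
    (cc,r)=cv2.minEnclosingCircle(q[:,:2].astype(np.float32)*1000)
    print(k,len(q),"mean",q.mean(0).round(4),"circle",np.round(cc,1),round(r,1),"ztop",round(np.median(q[:,2]),4))
    return s,q
E
python3 - <<'E'
from h import *
arm.close_gripper(); k="tunnel"; x,y,t=C[k]
arm.move_pose([x-.003,y,.22],quat(t))
s,q=look(k,"w1"); print(s["tool_from_camera"].round(3).tolist()); o=arm.observe();print(o["t"],o["ee_pos"],o["wrist_force"],o["width"])
for b in arm.boxes_of(s,"tunnel")[:2]: print(b)
E
```

```text
tunnel 756 mean [ 0.4688 -0.3746  0.045 ] circle [ 468.5 -374.8] 13.8 ztop 0.0451
[[0.0, -0.967, -0.255, 0.065], [1.0, 0.0, 0.001, -0.0], [-0.001, -0.255, 0.967, -0.126], [0.0, 0.0, 0.0, 1.0]]
5.275 [ 0.46637197 -0.37397246  0.2200728 ] [0.2967946  0.12423548 0.19608248] 0.004785586322631175
{'at': [-0.0273, -0.0519, 0.2586], 'p': 0.55}
```

View pics/w1.png

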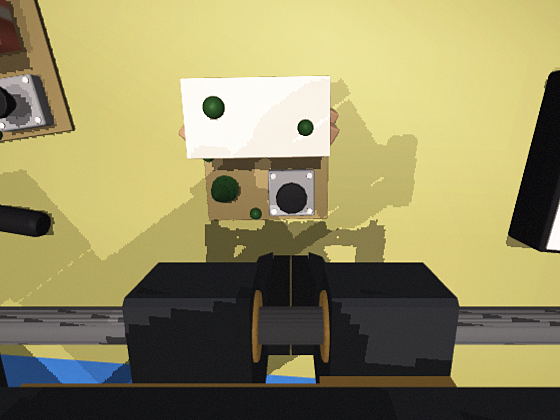

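The wrist view shows the tunnel cap at (292,198) with the board squared to the tool. Its fitted radius is 13.8 mm and its top is at 45 mm, matching the given sizes. I'll press it now.

```bash
cat >> h.py <<'E'
def press(x,y):
    arm.movel([x,y,.076],v=.15); arm.wait(.2); f0=arm.observe()["wrist_force"][2]
    hit=arm.movel([x,y,.0525],v=.015,contact_N=8)
    o=arm.observe(); print("hit",hit,"tip z",(o["ee_pos"][2]-.019).round(4),"dF",round(o["wrist_force"][2]-f0,2),"xy",o["ee_pos"][:2].round(4))
    arm.wait(.2); o=arm.observe(); print("dF",round(o["wrist_force"][2]-f0,2),"tip",(o["ee_pos"][2]-.019).round(4))
E
python3 - <<'E'
from h import *
press(.4657,-.3750)
x,y,t=C["tunnel"]; arm.movel([x-.003,y,.22],v=.2); arm.wait(.1); look("tunnel","w2"); print(arm.observe()["t"])
E
```

```text
hit True tip z 0.0348 dF 8.07 xy [ 0.4657 -0.375 ]
dF 8.51 tip 0.0349
tunnel 715 mean [ 0.4688 -0.3747  0.0351] circle [ 468.1 -374.7] 14.0 ztop 0.0352
9.3833
```

The tunnel cap dropped from 45.1 to 35.2 mm, so it is home. Next is the bridge.

```bash
python3 - <<'E'
from h import *
k="bridge"; x,y,t=C[k]
arm.move_pose([x-.003,y,.22],quat(t)); arm.wait(.1)
s,q=look(k,"w3"); print(arm.observe()["t"])
E
```

```text
bridge 748 mean [0.5237 0.0576 0.0449] circle [523.3  57.6] 13.8 ztop 0.045
11.1333
```

View pics/w3.png

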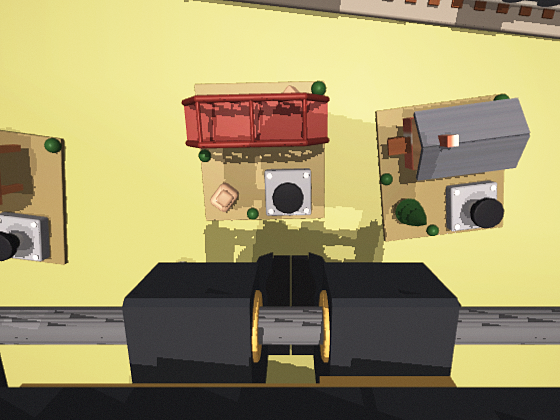

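The wrist view confirms the truss bridge with the boulder on its left and the cap at (288,198), top at 45 mm. The cabin is on the right.

```bash
python3 - <<'E'
from h import *
press(.5205,.0572)
x,y,t=C["bridge"]; arm.movel([x-.003,y,.22],v=.2); arm.wait(.1); look("bridge","w4")
k="cabin"; x,y,t=C[k]
arm.move_pose([x-.003,y,.22],quat(t)); arm.wait(.1)
look(k,"w5"); print(arm.observe()["t"])
E
```

```text
hit True tip z 0.0346 dF 7.89 xy [0.5205 0.0572]
dF 8.37 tip 0.0347
bridge 715 mean [0.5235 0.0576 0.0351] circle [523.   57.6] 14.0 ztop 0.0352
cabin 752 mean [ 0.5285 -0.1213  0.0451] circle [ 528.1 -121.3] 13.8 ztop 0.0451
16.0833
```

View pics/w5.png

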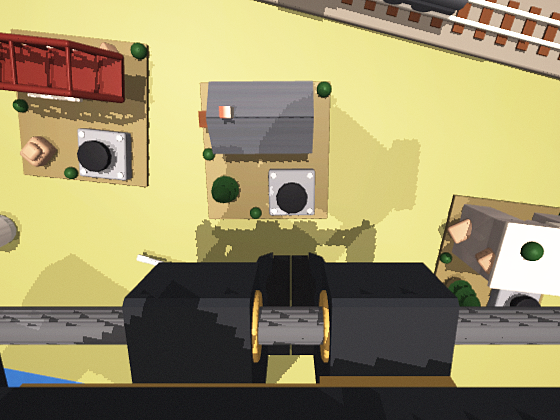

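The bridge is home at 35.2 mm. This view shows the cabin with its chimney and pine, and the cap at (291,198), top at 45 mm.

```bash
python3 - <<'E'
from h import *
press(.5255,-.1218)
x,y,t=C["cabin"]; arm.movel([x-.003,y,.25],v=.2); arm.wait(.1); look("cabin","w6")
arm.set_joints([0.886,0.381,1.297,0,1.464,-0.215]); arm.wait(.2)
s=arm.snapshot("top"); a=np.load("top1.npz")
cv2.imwrite("pics/top2.png",s["image"][...,::-1])
V,U=np.mgrid[0:420,0:560]
P=world(s,U,V,s["depth"].astype(float),s["T"])
for k,c in dict(tunnel=(.471,-.375),bridge=(.5256,.057),cabin=(.5307,-.122),tower=(.453,.315)).items():
    m=np.hypot(P[...,0]-c[0],P[...,1]-c[1])<.01; print(k,np.median(P[m][:,2]).round(4))
d=np.abs(s["depth"]-a["depth"])>.006; d=d.astype(np.uint8)
n,_,st,cen=cv2.connectedComponentsWithStats(d)
print([(st[i,4],cen[i].round().tolist()) for i in range(1,n) if st[i,4]>8]); o=arm.observe();print(o["t"],o["wrist_force"])
E
```

```text
hit True tip z 0.0346 dF 6.63 xy [ 0.5255 -0.1218]
dF 6.76 tip 0.0348
cabin 606 mean [ 0.5284 -0.1215  0.0351] circle [ 527.8 -121.6] 14.1 ztop 0.0352
tunnel 0.0363
bridge 0.0361
cabin 0.0369
tower 0.0456
[(np.int32(3458), [92.0, 33.0]), (np.int32(12), [24.0, 2.0]), (np.int32(33), [35.0, 6.0]), (np.int32(13), [39.0, 3.0]), (np.int32(10), [48.0, 2.0]), (np.int32(13), [64.0, 2.0]), (np.int32(40), [74.0, 3.0]), (np.int32(19), [104.0, 3.0]), (np.int32(10), [124.0, 2.0]), (np.int32(28), [137.0, 3.0]), (np.int32(7006), [320.0, 38.0]), (np.int32(14), [164.0, 2.0]), (np.int32(16), [204.0, 4.0]), (np.int32(60), [260.0, 3.0]), (np.int32(69), [283.0, 3.0]), (np.int32(16), [303.0, 3.0]), (np.int32(32), [311.0, 4.0]), (np.int32(9), [319.0, 3.0]), (np.int32(21), [325.0, 7.0]), (np.int32(15), [331.0, 4.0]), (np.int32(95), [348.0, 8.0]), (np.int32(53), [361.0, 7.0]), (np.int32(14), [373.0, 1.0]), (np.int32(119), [417.0, 8.0]), (np.int32(10), [425.0, 4.0]), (np.int32(13), [435.0, 2.0]), (np.int32(10), [444.0, 1.0]), (np.int32(12), [458.0, 1.0]), (np.int32(2213), [515.0, 36.0]), (np.int32(23), [484.0,
[... 1206 characters left out ...]
np.int32(15), [224.0, 61.0]), (np.int32(9), [260.0, 61.0]), (np.int32(12), [291.0, 63.0]), (np.int32(19), [556.0, 66.0]), (np.int32(22), [529.0, 67.0]), (np.int32(11), [341.0, 75.0]), (np.int32(9), [355.0, 92.0]), (np.int32(10), [374.0, 94.0]), (np.int32(12), [103.0, 98.0]), (np.int32(9), [537.0, 109.0]), (np.int32(9), [239.0, 116.0]), (np.int32(9), [308.0, 132.0]), (np.int32(11), [111.0, 190.0]), (np.int32(96), [262.0, 235.0]), (np.int32(92), [335.0, 234.0]), (np.int32(120), [437.0, 261.0]), (np.int32(29), [2.0, 344.0]), (np.int32(461), [24.0, 359.0]), (np.int32(10), [177.0, 363.0]), (np.int32(132), [56.0, 375.0]), (np.int32(70), [38.0, 393.0])]
22.9333 [ 0.36831406  0.47293395 -0.02265973]
```

View pics/top2.png

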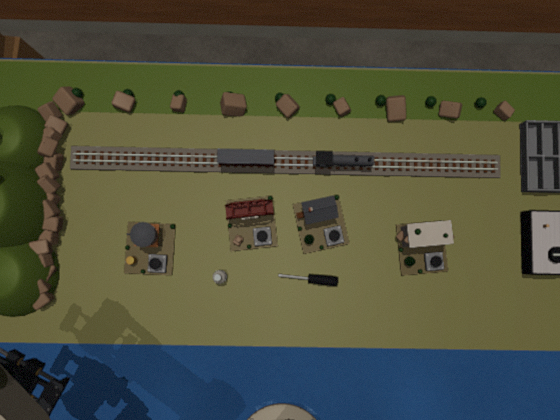

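The picture is unchanged apart from the arm. Near the boards, only the three pressed caps at (262,235), (335,234) and (437,261) differ in depth. All three caps are at about 36 mm, the tower's is still at 45.6 mm, and the hand is clear.

```bash
python3 -c "
from plant import arm
arm.finish_job(); print(arm.observe()['t'])"
```

```text
the job is handed in; nothing more can be done
the job is handed in; nothing more can be done
```

I pressed the tunnel, bridge and cabin plungers home in that order with closed fingertips, moved the hand back to its start pose and handed the job in at about 23 s of robot time.

- **Pressed plungers:** The wrist camera showed each cap drop from about 45 mm to 35.2 mm. The push force reached 8.5 N at most, against the 30 N limit.
- **Water tower:** its cap was still at 45.6 mm in the last top view.
- **Loose things:** comparing top-view depth before and after showed no change on the boards, track or table except the three pressed caps and the arm. There were also scattered noise patches, almost all of them in the background at the picture's edge.
- **Disagreements:** in the first pictures the networks gave some wrong names (the bridge board as "tower", the cabin's cap as "tunnel"), so I settled which board was which from the pictures. The top and side cameras differed by about 4 mm on the cap positions, so I pressed at the wrist camera's measurement. No check failed.

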